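Put the mixed-up lids back on their own wooden boxes

ROBOT

A 6-joint arm with a two-finger parallel gripper is mounted at the origin on the work surface. World frame = base frame: x ahead of the robot, y to its left, z up, the work surface at z = 0. Lengths are in m, angles in rad, forces in N, time in s.
With the tool pointing down it reaches from about 0.375 to 0.975 m from the base axis. Payload 3.8 kg.
Tool frame: the origin (TCP) lies on the mounting face of the last link; the fingertips stand 173 mm ahead of it and the grasp point (between the pads) lies 155 mm ahead of it (bot.hold_point_z is the distance from the TCP to the grasp point, in m); z points along the fingers, y is the line along which they close (so a half turn about z gives the same grasp; the last joint's range is limited). The gripper opens to 85 mm and grips with 20 to 120 N. Pads are 22 mm wide; open, the fingers measure 114 mm over their backs; the gripper's body (76 mm by 85 mm) begins 54 mm behind the grasp point. The pads swing forward as they close: fully open they stand 13 mm farther back than shut.
Start: joints at [-1.149, 0.264, 1.604, -0, 1.274, -0.037], TCP at [0.299, -0.605, 0.405] pointing down, gripper open.
Joint ranges: [-2.63, 2.63], [-0.94, 2.18], [0.31, 2.57], [-1.31, 4.45], [0, 2.66], [-2.55, 2.55]. Speed limits (rad/s): [2.57, 2.57, 3.14, 3.14, 3.14, 3.14].

INTERFACE

Orientations are given as a rotation vector (axis times angle).
In Python, from workcell import bot, optics gives the robot as it stands.
- The arm moves only by the shell command python3 -m jog 'ROWS' [OPENING] [FORCE]. ROWS is JSON, a list of rows, each an object of numbers: "dx", "dy", "dz": the shift along the tool's x, y, z in mm; "ax", "ay", "az": the turn, a rotation vector about the tool's x, y, z in degrees. A call has 1 to 20 rows; each row shifts and turns the commanded pose from where the row before left it, along the tool's axes as they then stand; what a row does not reach is not made up. A row lasts 1/12 s, in which the tool goes at most 41.7 mm and 7.16 degrees, less where a joint would pass 70% of its speed; a pose out of reach is approached as far as the arm can. A call with a gripper value outside its range is refused whole. OPENING is the opening, from 0 (shut) to 1 (fully open), set as the call begins (- or left out, the last holds). The fingers move at their own pace and stop on an object; FORCE is the grip in N (left out, the last holds). Time passes only in rows, so rows that do not move let the fingers close. It gives the time, the measured TCP pose, the force, the opening and the grip force at its end, in the units of the state.
- bot.read_state(): the state, without advancing time (a new reading comes with each control period).
- optics.read_camera(name): name is "scene" or "top"; returns a dict with "img" (384x512x3 uint8, red, green, blue), "vertical_fov" (degrees; the focal length in pixels is half the picture's height over the tangent of half this angle, whatever the lens; pixels are square), "cx", "cy" (the principal point, pixels), "R" (3x3) and "t" (3): a world point X has camera coordinates R X + t. Camera axes: x right, y down, z forward; pixel columns grow to the right and rows downward; lengths in m; the calibration is good to about 2 mm. A picture is of the moment at which its call begins. There is no depth.
- bot.finish_job(): hands the job in; it is judged then, once.
The state is a dict: "time": time; "q": joint angles; "joint_vel": joint speeds; "joint_torque": joint torques, N m; "tool_pos": TCP position; "tcp_rot": TCP orientation; "wrist_force": force on the tool from outside, world axes, zero at the start; "torque": the same for the moment, N m; "width": opening from 0.0 (shut) to 1.0 (fully open); "grip_force": force on a finger pad.
Only numpy, scipy, OpenCV 4.12 (cv2) and the standard library are available. Lean on these libraries where they do the work, as an engineer would, in place of code of your own. Each camera call takes 0.05 s, during which the arm holds its last target. There are 200 camera calls.

TASK

The lids of the three wood-burned boxes have been mixed up. Put each lid back on the box of its own shape (round, square, six-sided), fully home with its plug in the mouth and its corners in line with the box's; the bare cork mat is free if you need to park a lid. Leave the boxes standing where they are and do not disturb the other things lying on the table.

Things in the scene. Friction and masses are not known exactly. Their poses are not given: they have to be found in the camera images.
- lid_round: Round pale wood lid, 82 mm in diameter, 55 g. Origin: middle of the plate's underside (the seating face), z up. Plate 7 mm thick; on it a round knob to grip, 20 mm in diameter, 26 mm tall (z 7 to 33 mm); below, a centred plug 6 mm deep, 58 mm in diameter. It starts on the square box, plug too wide for the mouth, so its origin is 6 mm above that rim.
- lid_square: Square pale wood lid, 70 x 70 mm, 55 g. Origin: middle of the plate's underside (the seating face), z up. Plate 7 mm thick; on it a round knob to grip, 20 mm in diameter, 26 mm tall (z 7 to 33 mm); below, a centred plug 6 mm deep, 46 x 46 mm; x and y along the sides. It starts on the six-sided box, plug on the rim, so its origin is 6 mm above that rim.
- lid_hex: Six-sided pale wood lid, 76 mm across flats, 88 across corners, 55 g. Origin: middle of the plate's underside (the seating face), z up. Plate 7 mm thick; on it a round knob to grip, 20 mm in diameter, 26 mm tall (z 7 to 33 mm); below, a centred plug 6 mm deep, hexagonal, 50 mm across flats; x to a corner, y to a flat. It starts lying loosely on the round box's rim.
- box_round: Round box of darker wood, loose on the table, 82 mm in diameter, 45 mm tall to its flat rim, walls 8 mm, mouth 66 mm in diameter, floor 8 mm thick, about 250 g, short burnt strokes round it. Origin: centre of its underside, z up. The round lid belongs on it and, seated, has its origin 45 mm above the box's origin.
- box_square: Square box of darker wood, loose on the table, 70 x 70 mm, 55 mm tall to its flat rim, walls 8 mm, mouth 54 x 54 mm, floor 8 mm thick, about 250 g. Origin: centre of its underside; x and y along its sides, z up. The square lid belongs on it and, seated, has its origin 55 mm above the box's origin.
- box_hex: Six-sided box of darker wood, loose on the table, 76 mm across flats (88 mm across corners), 40 mm tall to its flat rim, walls 9 mm, mouth 58 mm across flats, floor 8 mm thick, about 250 g. Origin: centre of its underside; x points to a corner, y to the middle of a flat, z up. The six-sided lid belongs on it and, seated, has its origin 40 mm above the box's origin.
- mat: Bare square cork mat, 120 x 120 mm, 4 mm thick, fixed on the table: a free spot with room for one lid (a lid stands there on its plug, its origin 10 mm above the table). Origin: centre of its underside; x and y along its sides.
- pen3d: Bystander: a red 3D pen lying on the table, 176 mm long, 30 mm wide, 26 mm tall. Origin: on its underside, 15 mm behind its middle; x along it towards the nozzle.
- spool: Bystander: a small orange spool of pen filament lying flat, 68 mm in diameter, 25 mm tall. Origin: centre of its underside.
- waxjar: Bystander: a small amber glass jar with a metal cap, 58 mm in diameter, 58 mm tall. Origin: centre of its underside.

How it is judged:
By the outcome, as a careful person would: the job done as asked, in the order asked, and still so for the second after the job is handed in, with the robot touching nothing.
It also fails if it takes over 106 s, if anything falls off the work surface, if the arm or the gripper's body presses on something with over 40 N, if the wrist force passes 120 N, or if a joint passes its speed limit or range.

## Working session

There is one attempt and no reset: what is moved stays moved. The work goes in short steps, Python scripts to look and compute and a shell command to move; the robot and the scene stay as the last step left them, time stands still between calls to the robot, and variables do not carry over. Pictures are saved under pics/ and viewed, at most 14 in all, crops included, and the job is handed in when it is done.

```bash
ls; mkdir -p pics
python3 - <<'E'
from workcell import bot, optics
import cv2, numpy as np
for n in("scene","top"):
    c=optics.read_camera(n); cv2.imwrite(f"pics/{n}0.png",cv2.resize(c["img"][:,:,::-1],(800,600),interpolation=cv2.INTER_CUBIC))
    print(n,c["vertical_fov"],c["cx"],c["cy"],np.round(c["R"],4).tolist(),c["t"], {k for k in c})
s=bot.read_state();print(s, bot.hold_point_z)
E
```

```text
pics
scene 54.23935867980755 254.89286037063454 189.62471782003612 [[0.7235, 0.6903, -0.0021], [0.4567, -0.481, -0.7484], [-0.5176, 0.5405, -0.6633]] [-0.36415113 -0.19151011  1.27691193] {'t', 'cx', 'cy', 'img', 'vertical_fov', 'R'}
top 44.54025910100703 247.27984528762437 180.9265958070165 [[0.0082, -0.9996, 0.0256], [-0.9925, -0.0112, -0.1215], [0.1218, -0.0244, -0.9923]] [-0.02084603  0.53219688  1.03693137] {'t', 'cx', 'cy', 'img', 'vertical_fov', 'R'}
{'time': 0.1, 'q': array([-1.14889930e+00,  2.64666856e-01,  1.60524359e+00, -1.26240826e-05,
        1.27369333e+00, -3.68981819e-02]), 'joint_vel': array([ 0.00115165, -0.00039107, -0.00244505,  0.00083098, -0.00112826,
       -0.00076637]), 'joint_torque': array([ 6.64578674e-04, -5.16704750e+01, -3.68590629e+01,  1.32606638e-05,
        6.25569199e-03, -3.93757875e-05]), 'tool_pos': array([ 0.29880614, -0.60491326,  0.40349023]), 'tcp_rot': array([-3.05737269e+00, -7.13927049e-01,  6.22581707e-04]), 'wrist_force': array([0.21405675, 0.21040908, 0.1028042 ]), 'torque': array([-0.02478547, -0.03817821, -0.01989663]), 'grip_force': 0.0, 'width': 0.9995247827547931} 0.1547
```

View pics/top0.png

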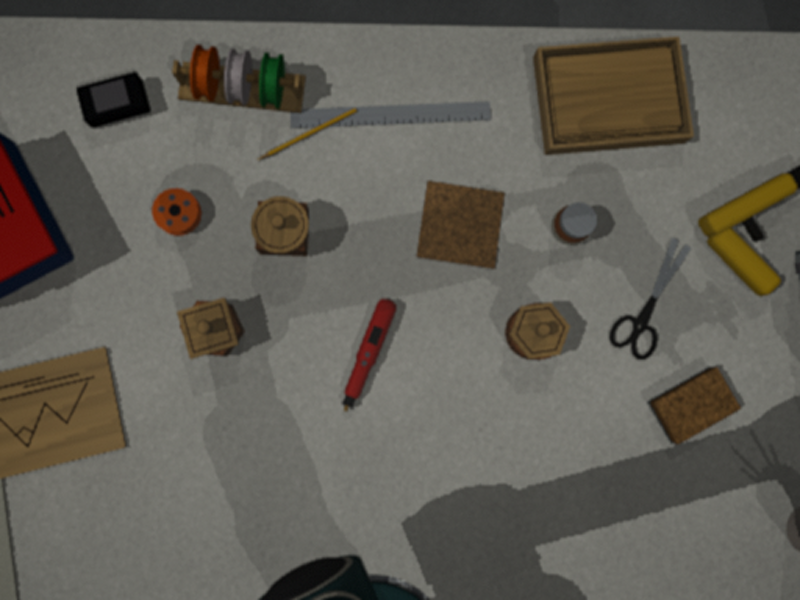

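View pics/scene0.png

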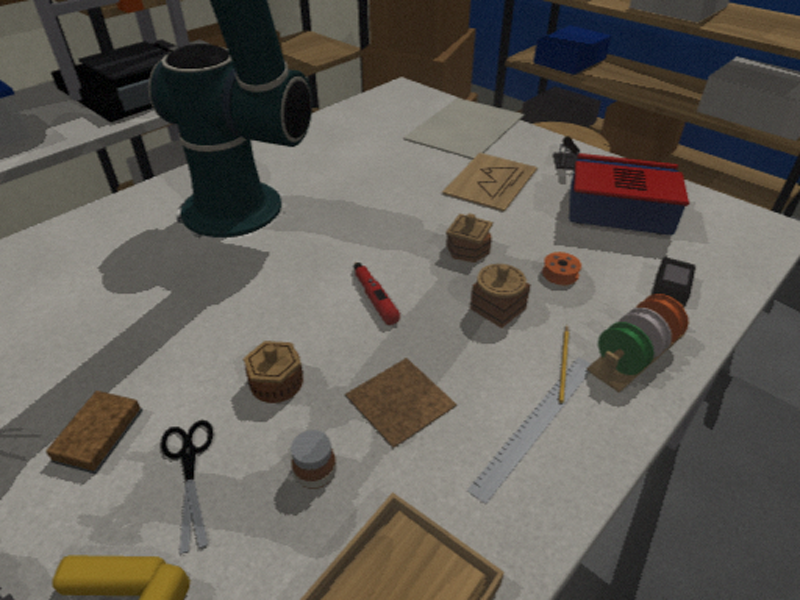

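The top view (800x600) shows the round lid on the square box at (280,222), the square lid on the six-sided box at (209,327), the hex lid on the round box at (537,330) and the mat at (461,224). The pen is at (370,350), the spool at (176,211) and the jar at (577,222). The scene view agrees.

```bash
cat > h.py <<'E'
from workcell import bot, optics
import cv2, numpy as np
class Cam:
    def __init__(s,n):
        c=optics.read_camera(n); s.img=c["img"]; s.f=192/np.tan(np.radians(c["vertical_fov"])/2)
        s.c=np.array([c["cx"],c["cy"]]); s.R=np.array(c["R"]); s.t=np.array(c["t"])
    def ray(s,uv,z):
        uv=np.atleast_2d(uv).astype(float); d=np.c_[(uv-s.c)/s.f,np.ones(len(uv))]@s.R
        o=-s.R.T@s.t; return (o+d*((z-o[2])/d[:,2])[:,None])[:,:2]
    def px(s,X):
        p=np.atleast_2d(X)@s.R.T+s.t; return p[:,:2]/p[:,2:]*s.f+s.c
    def crop(s,uv,h=24,k=8,n=400):
        u,v=np.round(uv).astype(int); return cv2.resize(s.img[v-h:v+h,u-h:u+h,::-1],(n,n),interpolation=cv2.INTER_CUBIC)
E
python3 - <<'E'
from h import *
T=Cam("top");S=Cam("scene")
tp=np.array([[280,225],[209,328],[537,330],[461,224]])/1.5625
row=[]
for p in tp:
    w=T.ray(p,.04)[0]; print(p,w)
    row.append(T.crop(p,n=200,h=28))
    
sp=np.array([[500,293],[469,237],[273,370],[400,402]])/1.5625
top=np.hstack([cv2.resize(r,(266,266),interpolation=cv2.INTER_CUBIC) for r in [T.crop(p,n=266,h=28) for p in tp[:3]]])
bot_=np.hstack([S.crop(p,n=266,h=28) for p in sp[:3]])
cv2.imwrite("pics/m1.png",np.vstack([top,bot_]))
for p in tp[:3]:
    u,v=p.astype(int); hsv=cv2.cvtColor(T.img,cv2.COLOR_RGB2HSV)
    print(hsv[v,u-26:u+27:2].tolist())
E
```

```text
[179.2 144. ] [0.61452106 0.14043524]
[133.76 209.92] [0.46332725 0.23777365]
[343.68 211.2 ] [ 0.4650231  -0.23396626]
[295.04 143.36] [ 0.61955977 -0.12438026]
[[26, 17, 105], [25, 14, 107], [26, 17, 108], [23, 19, 105], [18, 115, 84], [17, 125, 61], [18, 129, 93], [18, 132, 93], [18, 131, 97], [18, 132, 95], [19, 129, 91], [18, 129, 81], [18, 128, 82], [18, 126, 67], [18, 111, 46], [17, 124, 64], [18, 119, 62], [19, 121, 63], [18, 124, 66], [18, 130, 94], [18, 129, 91], [18, 131, 99], [18, 80, 83], [30, 13, 78], [30, 19, 79], [30, 17, 77], [30, 13, 77]]
[[26, 15, 121], [26, 15, 116], [26, 15, 118], [30, 15, 120], [15, 83, 98], [18, 135, 100], [16, 122, 71], [19, 127, 94], [18, 125, 94], [19, 126, 87], [18, 130, 96], [18, 133, 100], [18, 129, 87], [18, 118, 69], [17, 95, 43], [20, 111, 53], [18, 116, 55], [18, 116, 55], [18, 111, 53], [16, 111, 55], [18, 127, 86], [16, 125, 63], [13, 133, 46], [13, 113, 36], [17, 37, 48], [23, 16, 64], [24, 20, 64]]
[[30, 13, 117], [25, 14, 106], [30, 12, 107], [15, 60, 76], [12, 135, 51], [17, 127, 76], [18, 126, 93], [16, 122, 65], [19, 125, 92], [18, 126, 93], [18, 126, 93], [18, 125, 92], [18, 126, 79], [19, 120, 66], [18, 127, 90], [18, 125, 96], [18, 128, 98], [18, 126, 89], [18, 117, 63], [18, 118, 67], [18, 124, 82], [18, 126, 89], [17, 129, 89], [18, 108, 97], [23, 13, 78], [24, 16, 78], [23, 13, 77]]
```

View pics/m1.png

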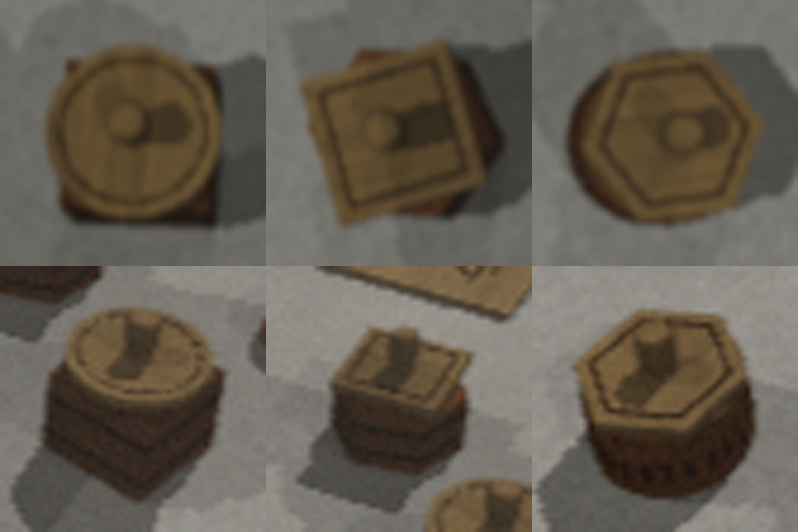

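The mosaic shows the top crops above and the scene crops below. The lids are paler (hue about 18) than the boxes (about 13), so hue and a convex hull should separate them. Next I measure the lids and box outlines.

```bash
cat >> h.py <<'E'
def mask(img,lid=True,k=4):
    b=cv2.resize(img,None,fx=k,fy=k,interpolation=cv2.INTER_CUBIC); b=cv2.GaussianBlur(b,(0,0),3).astype(float)
    sat=(b.max(2)-b.min(2))/b.max(2); gr=(b[...,1]-b[...,2])/(b[...,0]-b[...,2]+1e-6)  # hue
    return ((sat>.28)&(gr>.5 if lid else True)&(gr<.8)).astype(np.uint8)
def outline(cam,guess,z,lid=True,r=24,k=4):
    """world hull (plane z) of the wooden blob at pixel guess"""
    m=mask(cam.img,lid,k); u,v=np.round(np.array(guess)*k).astype(int); w=np.zeros_like(m); R=r*k
    w[v-R:v+R,u-R:u+R]=m[v-R:v+R,u-R:u+R]
    w=cv2.morphologyEx(w,cv2.MORPH_OPEN,np.ones((9,9),np.uint8))
    cs,_=cv2.findContours(w,cv2.RETR_EXTERNAL,cv2.CHAIN_APPROX_NONE); c=max(cs,key=cv2.contourArea)
    h=cv2.convexHull(c)[:,0]
    return cam.ray((h+.5)/k-.5,z)
def describe(P,n):
    """centre, size, yaw deg (to a corner for hex, a side for square) of world hull"""
    M=cv2.moments((P*1e4).astype(np.float32)); c=np.array([M["m10"],M["m01"]])/M["m00"]/1e4; A=M["m00"]/1e8
    big=np.vstack([np.linspace(a,b,40,endpoint=False) for a,b in zip(P,np.roll(P,-1,0))])
    d=np.diff(np.vstack([big,big[:1]]),axis=0); L=np.hypot(*d.T); e=np.arctan2(d[:,1],d[:,0])
    yaw=np.degrees(np.angle(np.sum(L*np.exp(1j*n*e)))/n) if n else 0  # edge direction mod 360/n
    size={0:2*np.sqrt(A/np.pi),4:np.sqrt(A),6:np.sqrt(A/.8660)}[n]
    return np.round(c,4),round(size*1000,1),round(yaw,1)
E
python3 - <<'E'
from h import *
T=Cam("top");S=Cam("scene")
g=[("round",[179.2,142],[500/1.5625,183],.068,0),("square",[133.8,209.5],[469/1.5625,145],.053,4),("hex",[344,211],[175,230],.052,6)]
for n,p,q,zt,k in g:
    for c,u in((T,p),(S,q)): print(n,describe(outline(c,u,zt-.0035),k))
# sizes expected 82 / 70 / 76 ; hex yaw edge dir: +-30 -> corner
m=mask(T.img); cv2.imwrite("pics/mask.png",np.hstack([m[v*4-112:v*4+112,u*4-112:u*4+112]*255 for u,v in((179,142),(134,209),(344,211))]))
m=mask(S.img); cv2.imwrite("pics/mask2.png",np.vstack([cv2.imread("pics/mask.png",0),np.hstack([m[v*4-112:v*4+112,u*4-112:u*4+112]*255 for u,v in((320,183),(300,148),(175,230))])]))
mm=mask(T.img,False)[180*4-360:180*4]  # mat
P=outline(T,[295,143.4],.004,False,r=36);print("mat",describe(P,4))
E
```

```text
round (array([0.6104, 0.1382]), np.float64(84.0), 0)
round (array([0.6104, 0.1407]), np.float64(84.7), 0)
square (array([0.4638, 0.2378]), np.float64(72.3), np.float64(16.9))
square (array([0.4092, 0.3484]), np.float64(82.0), np.float64(31.8))
hex (array([ 0.4644, -0.2347]), np.float64(77.9), np.float64(-22.0))
hex (array([ 0.4641, -0.2337]), np.float64(78.8), np.float64(-22.6))
mat (array([ 0.6273, -0.1276]), np.float64(118.7), np.float64(-7.9))
```

View pics/mask2.png

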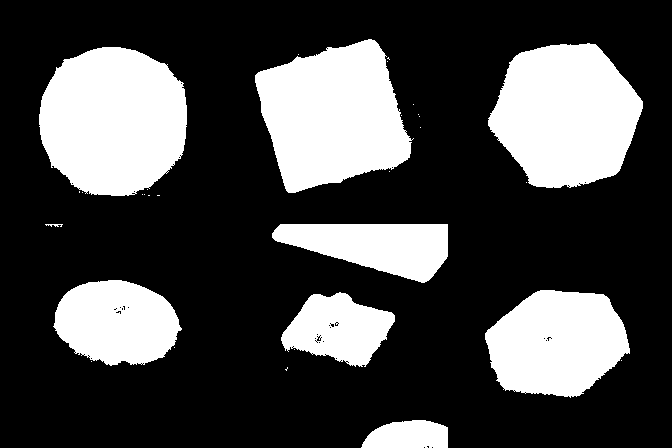

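The outlines match the known sizes (84, 72 and 78 mm, with a small blur margin), and both views agree on the round and hex lids. I'll plan the first approach, to the hex lid.

```bash
cat >> h.py <<'E'
from scipy.spatial.transform import Rotation as Ro
def go(xyz,yaw=None):
    """tool-axis mm to put TCP at xyz; az deg to get tool x at yaw (mod 180)"""
    s=bot.read_state(); R=Ro.from_rotvec(s["tcp_rot"]).as_matrix(); psi=np.degrees(np.arctan2(R[1,0],R[0,0]))
    d=R.T@(np.array(xyz)-s["tool_pos"])*1000
    print("t",round(s["time"],2),"pos",np.round(s["tool_pos"],4),"psi",round(psi,1),"tilt",np.round(R[:,2],4),"q6",round(s["q"][5],2),"w",round(s["width"],3),"grip",round(s["grip_force"],1),"F",np.round(s["wrist_force"],1))
    print("d mm",np.round(d,1), "" if yaw is None else "az %.1f"%-((yaw-psi+90)%180-90))
E
python3 -c "
from h import *
go([.4644,-.2347,.31]); go([.4644,-.2347,.227])"
```

```text
t 0.3 pos [ 0.2989 -0.6051  0.4042] psi 26.3 tilt [-3.e-04  8.e-04 -1.e+00] q6 -0.04 w 1.001 grip 0.0 F [-0.7 -0.   0.5]
d mm [ 312.4 -258.7   94.4] 
t 0.3 pos [ 0.2989 -0.6051  0.4042] psi 26.3 tilt [-3.e-04  8.e-04 -1.e+00] q6 -0.04 w 1.001 grip 0.0 F [-0.7 -0.   0.5]
d mm [ 312.4 -258.6  177.4]
```

```bash
python3 -m jog '[{"dx":10,"dy":-8,"dz":3},{"dx":20,"dy":-17,"dz":6},{"dx":22,"dy":-18,"dz":7},{"dx":22,"dy":-18,"dz":7},{"dx":22,"dy":-18,"dz":7},{"dx":22,"dy":-18,"dz":7},{"dx":22,"dy":-18,"dz":7},{"dx":22,"dy":-18,"dz":7},{"dx":22,"dy":-18,"dz":7},{"dx":22,"dy":-18,"dz":7},{"dx":22,"dy":-18,"dz":7},{"dx":22,"dy":-18,"dz":7},{"dx":22,"dy":-18,"dz":7},{"dx":20,"dy":-18,"dz":5},{"dx":12,"dy":-11,"dz":3},{"dx":8,"dy":-8,"dz":0},{"dx":0},{"dx":0},{"dx":0}]' 0.65; python3 -c "
from h import *
go([.4644,-.2347,.227])"
```

```text
t 0.3 pos [ 0.2989 -0.6051  0.4042] psi 26.3 tilt [-3.e-04  8.e-04 -1.e+00] q6 -0.04 w 1.001 grip 0.0 F [-0.7 -0.   0.5]
d mm [ 312.4 -258.6  177.4] invalid input
```

```bash
python3 -m jog '[{"dx":10,"dy":-8,"dz":3}]'; python3 -m jog '[{"dx":20,"dy":-17,"dz":6,"ax":0,"ay":0,"az":0}]' 0.65
```

```text
time: 0.38
tool_pos: [0.3081, -0.584, 0.3998]
tcp_rot: [3.056, 0.709, -0.001]
wrist_force: [1.1, -0.8, 1.0]
width: 0.885
grip_force: 0.0invalid input
```

```bash
python3 -m jog '[{"dx":22,"dy":-18,"dz":7}]' - 2>&1; echo; python3 -m jog '[{"dx":22,"dy":-18,"dz":7,"ax":0,"ay":0,"az":0}]' 2>&1
```

```text
invalid input

time: 0.47
tool_pos: [0.3207, -0.556, 0.3921]
tcp_rot: [3.058, 0.71, 0.0]
wrist_force: [0.1, 0.2, -0.3]
width: 0.747
grip_force: 0.0
```

```bash
python3 -m jog '[{"dx":25,"dy":-21,"dz":8,"ax":0,"ay":0,"az":0},{"dx":25,"dy":-21,"dz":8,"ax":0,"ay":0,"az":0},{"dx":25,"dy":-21,"dz":8,"ax":0,"ay":0,"az":0},{"dx":25,"dy":-21,"dz":8,"ax":0,"ay":0,"az":0},{"dx":25,"dy":-21,"dz":8,"ax":0,"ay":0,"az":0},{"dx":25,"dy":-21,"dz":8,"ax":0,"ay":0,"az":0},{"dx":25,"dy":-21,"dz":8,"ax":0,"ay":0,"az":0},{"dx":25,"dy":-21,"dz":8,"ax":0,"ay":0,"az":0},{"dx":25,"dy":-21,"dz":8,"ax":0,"ay":0,"az":0},{"dx":25,"dy":-21,"dz":8,"ax":0,"ay":0,"az":0},{"dx":15,"dy":-10,"dz":0,"ax":0,"ay":0,"az":0},{"dx":5,"dy":-4,"dz":0,"ax":0,"ay":0,"az":0},{"dx":0,"dy":0,"dz":0,"ax":0,"ay":0,"az":0},{"dx":0,"dy":0,"dz":0,"ax":0,"ay":0,"az":0},{"dx":0,"dy":0,"dz":0,"ax":0,"ay":0,"az":0}]' 0.65 ; echo; python3 -c "
from h import *
go([.4644,-.2347,.227])"
```

```text
time: 1.72
tool_pos: [0.4638, -0.2358, 0.3121]
tcp_rot: [3.058, 0.713, 0.001]
wrist_force: [1.2, 0.0, 0.3]
width: 0.653
grip_force: 0.0

t 1.72 pos [ 0.4638 -0.2358  0.3121] psi 26.2 tilt [ 6.e-04 -1.e-03 -1.e+00] q6 0.59 w 0.653 grip 0.0 F [1.2 0.  0.3]
d mm [ 1.  -0.8 85.1]
```

```bash
python3 -m jog '[{"dx":1,"dy":-1,"dz":20,"ax":0,"ay":0,"az":0},{"dx":0,"dy":0,"dz":25,"ax":0,"ay":0,"az":0},{"dx":0,"dy":0,"dz":20,"ax":0,"ay":0,"az":0},{"dx":0,"dy":0,"dz":12,"ax":0,"ay":0,"az":0},{"dx":0,"dy":0,"dz":8,"ax":0,"ay":0,"az":0},{"dx":0,"dy":0,"dz":0,"ax":0,"ay":0,"az":0},{"dx":0,"dy":0,"dz":0,"ax":0,"ay":0,"az":0}]' 0.65 ; echo;  python3 -m jog '[{"dx":0,"dy":0,"dz":0,"ax":0,"ay":0,"az":0},{"dx":0,"dy":0,"dz":0,"ax":0,"ay":0,"az":0},{"dx":0,"dy":0,"dz":0,"ax":0,"ay":0,"az":0},{"dx":0,"dy":0,"dz":0,"ax":0,"ay":0,"az":0},{"dx":0,"dy":0,"dz":0,"ax":0,"ay":0,"az":0},{"dx":0,"dy":0,"dz":0,"ax":0,"ay":0,"az":0},{"dx":0,"dy":0,"dz":0,"ax":0,"ay":0,"az":0},{"dx":0,"dy":0,"dz":0,"ax":0,"ay":0,"az":0}]' 0 30; echo;python3 - <<'E'
from h import *
go([.4644,-.2347,.227])
T=Cam("top");S=Cam("scene")
cv2.imwrite("pics/g1.png",np.hstack([T.crop((344,205),n=390,h=36),S.crop((175,222),n=390,h=36)]))
E
```

```text
time: 2.3
tool_pos: [0.4645, -0.2341, 0.2269]
tcp_rot: [3.059, 0.713, 0.0]
wrist_force: [0.1, 0.6, -0.5]
width: 0.647
grip_force: 0.0

time: 2.97
tool_pos: [0.4651, -0.2338, 0.228]
tcp_rot: [3.058, 0.714, 0.003]
wrist_force: [-1.3, -1.4, 6.2]
width: 0.225
grip_force: 29.5

t 2.97 pos [ 0.4651 -0.2338  0.228 ] psi 26.3 tilt [ 0.002  -0.0013 -1.    ] q6 0.6 w 0.225 grip 29.5 F [-1.3 -1.4  6.2]
d mm [-1.   0.5  1. ]
```

View pics/g1.png

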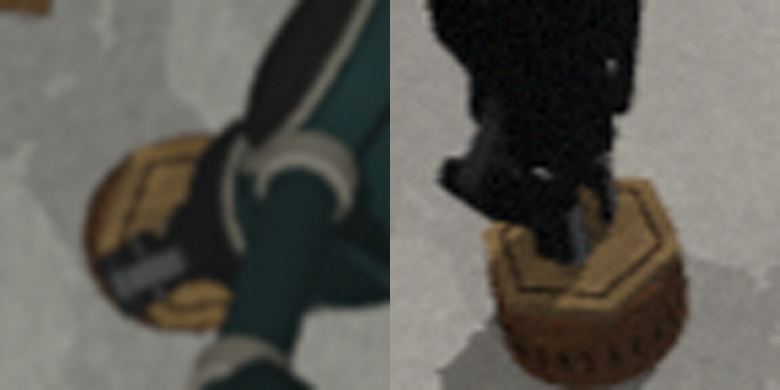

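The grasp holds: opening 0.225 (19 mm), pads on the knob, and the scene crop shows the gripper at (575,240). Now I lift and carry the lid to the mat.

```bash
python3 -m jog '[{"dx":0,"dy":0,"dz":-8,"ax":0,"ay":0,"az":0},{"dx":0,"dy":0,"dz":-16,"ax":0,"ay":0,"az":0},{"dx":0,"dy":0,"dz":-22,"ax":0,"ay":0,"az":0},{"dx":12,"dy":-2,"dz":-22,"ax":0,"ay":0,"az":0},{"dx":24,"dy":-3,"dz":-7,"ax":0,"ay":0,"az":0},{"dx":28,"dy":-3,"dz":0,"ax":0,"ay":0,"az":0},{"dx":28,"dy":-3,"dz":0,"ax":0,"ay":0,"az":0},{"dx":28,"dy":-3,"dz":0,"ax":0,"ay":0,"az":0},{"dx":28,"dy":-3,"dz":0,"ax":0,"ay":0,"az":0},{"dx":24,"dy":-3,"dz":10,"ax":0,"ay":0,"az":0},{"dx":14,"dy":-2,"dz":20,"ax":0,"ay":0,"az":0},{"dx":6,"dy":-1,"dz":20,"ax":0,"ay":0,"az":0},{"dx":0,"dy":0,"dz":20,"ax":0,"ay":0,"az":0},{"dx":0,"dy":0,"dz":12,"ax":0,"ay":0,"az":0},{"dx":0,"dy":0,"dz":0,"ax":0,"ay":0,"az":0},{"dx":0,"dy":0,"dz":0,"ax":0,"ay":0,"az":0}]' ; echo; python3 -c "
from h import *
go([.6273,-.1276,.193])"
```

```text
time: 4.4
tool_pos: [0.6257, -0.1278, 0.2189]
tcp_rot: [-3.058, -0.714, 0.003]
wrist_force: [-0.1, -0.4, -0.9]
width: 0.22
grip_force: 29.4

t 4.4 pos [ 0.6257 -0.1278  0.2189] psi 26.3 tilt [-2.4e-03  6.0e-04 -1.0e+00] q6 0.87 w 0.22 grip 29.4 F [-0.1 -0.4 -0.9]
d mm [ 1.6  0.6 25.9]
```

```bash
python3 -m jog '[{"dx":1,"dy":0,"dz":10,"ax":0,"ay":0,"az":0},{"dx":0,"dy":0,"dz":8,"ax":0,"ay":0,"az":0},{"dx":0,"dy":0,"dz":5,"ax":0,"ay":0,"az":0},{"dx":0,"dy":0,"dz":3,"ax":0,"ay":0,"az":0},{"dx":0,"dy":0,"dz":0,"ax":0,"ay":0,"az":0},{"dx":0,"dy":0,"dz":0,"ax":0,"ay":0,"az":0}]' ; echo; python3 -c "
from h import *
go([.6273,-.1276,.193])"
```

```text
time: 4.9
tool_pos: [0.6273, -0.1275, 0.1937]
tcp_rot: [3.059, 0.714, 0.0]
wrist_force: [-0.2, 0.6, -0.6]
width: 0.226
grip_force: 29.4

t 4.9 pos [ 0.6273 -0.1275  0.1937] psi 26.3 tilt [ 2.e-04 -0.e+00 -1.e+00] q6 0.87 w 0.226 grip 29.4 F [-0.2  0.6 -0.6]
d mm [-0.1  0.1  0.7]
```

```bash
python3 -m jog '[{"dx":0,"dy":0,"dz":2,"ax":0,"ay":0,"az":0},{"dx":0,"dy":0,"dz":0,"ax":0,"ay":0,"az":0}]' ; echo; python3 -m jog '[{"dx":0,"dy":0,"dz":0,"ax":0,"ay":0,"az":0},{"dx":0,"dy":0,"dz":0,"ax":0,"ay":0,"az":0},{"dx":0,"dy":0,"dz":0,"ax":0,"ay":0,"az":0},{"dx":0,"dy":0,"dz":0,"ax":0,"ay":0,"az":0},{"dx":0,"dy":0,"dz":-10,"ax":0,"ay":0,"az":0},{"dx":0,"dy":0,"dz":-20,"ax":0,"ay":0,"az":0},{"dx":0,"dy":0,"dz":-30,"ax":0,"ay":0,"az":0},{"dx":0,"dy":0,"dz":-30,"ax":0,"ay":0,"az":0},{"dx":4,"dy":-10,"dz":-30,"ax":0,"ay":0,"az":0},{"dx":10,"dy":-24,"dz":-20,"ax":0,"ay":0,"az":0},{"dx":14,"dy":-34,"dz":-3,"ax":0,"ay":0,"az":0},{"dx":14,"dy":-34,"dz":0,"ax":0,"ay":0,"az":0},{"dx":14,"dy":-34,"dz":0,"ax":0,"ay":0,"az":0},{"dx":14,"dy":-34,"dz":0,"ax":0,"ay":0,"az":0},{"dx":14,"dy":-34,"dz":0,"ax":0,"ay":0,"az":0},{"dx":11,"dy":-26,"dz":0,"ax":0,"ay":0,"az":0},{"dx":8,"dy":-16,"dz":0,"ax":0,"ay":0,"az":0},{"dx":0,"dy":0,"dz":0,"ax":0,"ay":0,"az":0},{"dx":0,"dy":0,"dz":0,"ax":0,"ay":0,"az":0}]' 0.65;echo
python3 - <<'E'
from h import *
go([.6104,.139,.245])
T=Cam("top");S=Cam("scene")
print("hexlid",describe(outline(T,[295,143.4],.0135,True,r=24),6))
cv2.imwrite("pics/a1.png",np.hstack([np.vstack([T.crop((295,143),n=300,h=36),T.crop((344,211),n=300,h=30)]),np.vstack([S.crop((258,250),n=300,h=36),S.crop((175,230),n=300,h=30)])]))
E
```

```text
time: 5.07
tool_pos: [0.6276, -0.1275, 0.193]
tcp_rot: [3.059, 0.714, 0.001]
wrist_force: [-2.6, 0.9, 6.0]
width: 0.223
grip_force: 29.9

time: 6.65
tool_pos: [0.6105, 0.1398, 0.3353]
tcp_rot: [3.058, 0.718, 0.001]
wrist_force: [0.3, -1.0, 0.1]
width: 0.648
grip_force: 0.0

t 6.65 pos [0.6105 0.1398 0.3353] psi 26.4 tilt [ 5.e-04 -3.e-04 -1.e+00] q6 1.3 w 0.648 grip 0.0 F [ 0.3 -1.   0.1]
d mm [-0.5  0.6 90.3] 
hexlid (array([ 0.6259, -0.1264]), np.float64(119.7), np.float64(-2.3))
```

View pics/a1.png

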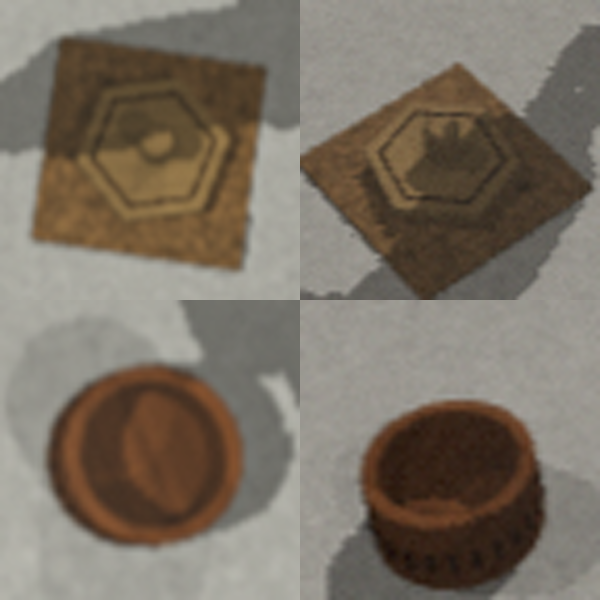

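The hex lid sits flat on the mat, and the round box stands open and undisturbed. Now I descend onto the round lid and measure the round box.

```bash
python3 -m jog '[{"dx":0,"dy":1,"dz":20,"ax":0,"ay":0,"az":0},{"dx":0,"dy":0,"dz":25,"ax":0,"ay":0,"az":0},{"dx":0,"dy":0,"dz":22,"ax":0,"ay":0,"az":0},{"dx":0,"dy":0,"dz":14,"ax":0,"ay":0,"az":0},{"dx":0,"dy":0,"dz":9,"ax":0,"ay":0,"az":0},{"dx":0,"dy":0,"dz":0,"ax":0,"ay":0,"az":0},{"dx":0,"dy":0,"dz":0,"ax":0,"ay":0,"az":0}]' 0.65 ; echo;  python3 -m jog '[{"dx":0,"dy":0,"dz":0,"ax":0,"ay":0,"az":0},{"dx":0,"dy":0,"dz":0,"ax":0,"ay":0,"az":0},{"dx":0,"dy":0,"dz":0,"ax":0,"ay":0,"az":0},{"dx":0,"dy":0,"dz":0,"ax":0,"ay":0,"az":0},{"dx":0,"dy":0,"dz":0,"ax":0,"ay":0,"az":0},{"dx":0,"dy":0,"dz":0,"ax":0,"ay":0,"az":0},{"dx":0,"dy":0,"dz":0,"ax":0,"ay":0,"az":0},{"dx":0,"dy":0,"dz":0,"ax":0,"ay":0,"az":0}]' 0 30; echo;python3 - <<'E'
from h import *
go([.465,-.234,.325])
T=Cam("top");S=Cam("scene")
for c,g in((T,[344,211]),(S,[175,230])):
    P=outline(c,g,.0225,False); d=describe(P,0)
    # bias check: same measure on the known circles' hull about the measured centre
    a=np.linspace(0,2*np.pi,200); Q=[np.c_[d[0][0]+.041*np.cos(a),d[0][1]+.041*np.sin(a),0*a+z] for z in(0,.045)]
    H=cv2.convexHull(c.px(np.vstack(Q)).astype(np.float32))[:,0]; e=describe(c.ray(H,.0225),0)
    print(d,e[1],"corrected",np.round(2*d[0]-e[0],4))
E
```

```text
time: 7.33
tool_pos: [0.6114, 0.1374, 0.2448]
tcp_rot: [3.06, 0.713, -0.001]
wrist_force: [0.6, -0.1, 0.0]
width: 0.651
grip_force: 0.0

time: 8.0
tool_pos: [0.6118, 0.1381, 0.2463]
tcp_rot: [3.059, 0.715, 0.004]
wrist_force: [-0.9, -0.5, 5.5]
width: 0.223
grip_force: 29.5

t 8.0 pos [0.6118 0.1381 0.2463] psi 26.3 tilt [ 2.7e-03  4.0e-04 -1.0e+00] q6 1.29 w 0.223 grip 29.5 F [-0.9 -0.5  5.5]
d mm [-296.3  268.6  -79.2] 
(array([ 0.4648, -0.2362]), np.float64(85.6), 0) 88.7 corrected [ 0.4645 -0.235 ]
(array([ 0.4593, -0.2306]), np.float64(99.9), 0) 105.4 corrected [ 0.4616 -0.2319]
```

```bash
python3 -m jog '[{"dx":0,"dy":0,"dz":-8,"ax":0,"ay":0,"az":0},{"dx":0,"dy":0,"dz":-16,"ax":0,"ay":0,"az":0},{"dx":0,"dy":0,"dz":-22,"ax":0,"ay":0,"az":0},{"dx":-10,"dy":9,"dz":-22,"ax":0,"ay":0,"az":0},{"dx":-18,"dy":16,"dz":-7,"ax":0,"ay":0,"az":0},{"dx":-22,"dy":20,"dz":0,"ax":0,"ay":0,"az":0},{"dx":-22,"dy":20,"dz":0,"ax":0,"ay":0,"az":0},{"dx":-22,"dy":20,"dz":0,"ax":0,"ay":0,"az":0},{"dx":-22,"dy":20,"dz":0,"ax":0,"ay":0,"az":0},{"dx":-22,"dy":20,"dz":0,"ax":0,"ay":0,"az":0},{"dx":-22,"dy":20,"dz":0,"ax":0,"ay":0,"az":0},{"dx":-22,"dy":20,"dz":0,"ax":0,"ay":0,"az":0},{"dx":-22,"dy":20,"dz":0,"ax":0,"ay":0,"az":0},{"dx":-22,"dy":20,"dz":0,"ax":0,"ay":0,"az":0},{"dx":-22,"dy":20,"dz":0,"ax":0,"ay":0,"az":0},{"dx":-22,"dy":20,"dz":5,"ax":0,"ay":0,"az":0},{"dx":-16,"dy":14,"dz":10,"ax":0,"ay":0,"az":0},{"dx":-10,"dy":9,"dz":10,"ax":0,"ay":0,"az":0},{"dx":0,"dy":0,"dz":10,"ax":0,"ay":0,"az":0},{"dx":0,"dy":0,"dz":0,"ax":0,"ay":0,"az":0}]' ; echo
python3 - <<'E'
from h import *
go([.4645,-.2345,.230])
T=Cam("top")
hsv=cv2.cvtColor(T.img,cv2.COLOR_RGB2HSV)
# square box now open: print colours through it
for v in (140,150): print(hsv[v,155:205:2].tolist())
S=Cam("scene");cv2.imwrite("pics/b1.png",np.hstack([T.crop((179,145),n=390,h=28),S.crop((320,190),n=390,h=32)]))
E
```

```text
time: 9.77
tool_pos: [0.463, -0.2333, 0.2824]
tcp_rot: [-3.057, -0.711, 0.005]
wrist_force: [-0.7, 0.7, -1.3]
width: 0.221
grip_force: 29.4

t 9.77 pos [ 0.463  -0.2333  0.2824] psi 26.2 tilt [-0.0038  0.0026 -1.    ] q6 0.6 w 0.221 grip 29.4 F [-0.7  0.7 -1.3]
d mm [ 0.9  2.  52.4] 
[[30, 13, 119], [30, 15, 118], [34, 17, 123], [30, 15, 123], [19, 24, 115], [12, 143, 75], [11, 145, 65], [12, 103, 37], [12, 113, 45], [12, 122, 46], [12, 119, 43], [14, 116, 44], [12, 116, 44], [11, 113, 45], [11, 119, 45], [11, 116, 44], [12, 144, 69], [12, 147, 71], [12, 147, 71], [12, 148, 74], [12, 139, 57], [17, 36, 50], [30, 13, 76], [30, 14, 73], [30, 17, 73]]
[[26, 15, 123], [30, 15, 121], [26, 15, 118], [34, 15, 122], [22, 26, 107], [12, 165, 71], [12, 137, 54], [12, 108, 40], [13, 122, 44], [13, 114, 47], [11, 119, 45], [11, 125, 45], [11, 119, 45], [12, 117, 48], [13, 122, 44], [12, 134, 55], [12, 150, 75], [11, 147, 73], [12, 150, 73], [12, 150, 73], [12, 122, 46], [15, 36, 57], [30, 13, 76], [18, 17, 77], [30, 17, 75]]
```

View pics/b1.png

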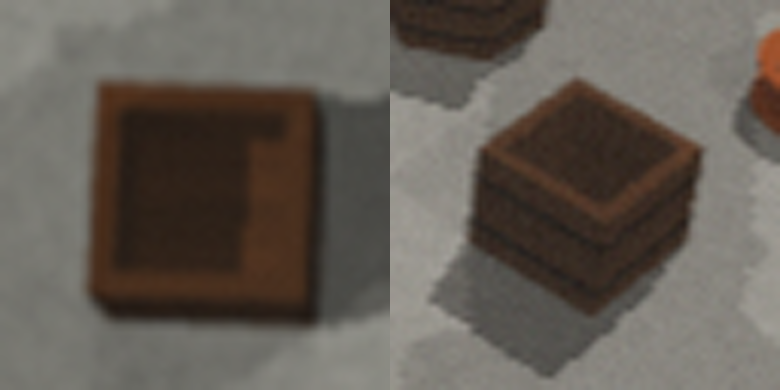

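The square box's open rim is clear: in the top crop its corners are at about (98,85), (315,92), (310,300) and (92,295), brighter than the sides. Now I lower the round lid.

```bash
python3 -m jog '[{"dx":0,"dy":1,"dz":12,"ax":0,"ay":0,"az":0},{"dx":0,"dy":0,"dz":12,"ax":0,"ay":0,"az":0},{"dx":0,"dy":0,"dz":10,"ax":0,"ay":0,"az":0},{"dx":0,"dy":0,"dz":0,"ax":0,"ay":0,"az":0},{"dx":0,"dy":0,"dz":0,"ax":0,"ay":0,"az":0},{"dx":0,"dy":0,"dz":0,"ax":0,"ay":0,"az":0}]' ; echo
python3 - <<'E'
from h import *
go([.4645,-.2345,.230])
T=Cam("top");S=Cam("scene")
cv2.imwrite("pics/c1.png",np.hstack([T.crop((340,208),n=390,h=36),S.crop((175,225),n=390,h=32)]))
E
```

```text
time: 10.37
tool_pos: [0.465, -0.2341, 0.2504]
tcp_rot: [-3.059, -0.715, 0.001]
wrist_force: [0.4, -0.0, -0.7]
width: 0.22
grip_force: 29.4

t 10.37 pos [ 0.465  -0.2341  0.2504] psi 26.3 tilt [-5.e-04  3.e-04 -1.e+00] q6 0.6 w 0.22 grip 29.4 F [ 0.4 -0.  -0.7]
d mm [-0.6  0.1 20.4]
```

View pics/c1.png

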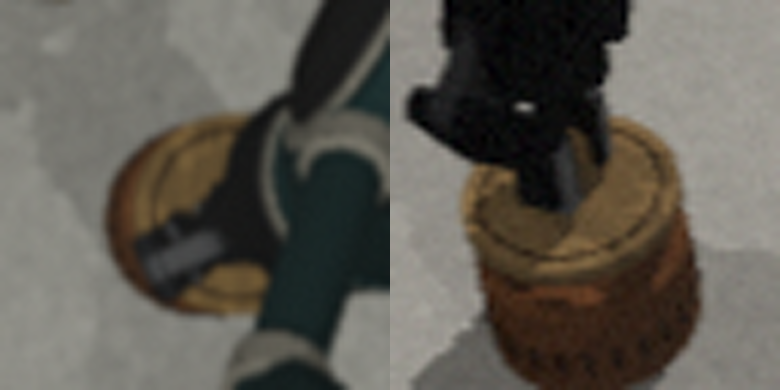

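The round lid is centred about 20 mm above the round box's rim in both crops, so I lower it gently.

```bash
python3 -m jog '[{"dx":0,"dy":0,"dz":8,"ax":0,"ay":0,"az":0},{"dx":0,"dy":0,"dz":6,"ax":0,"ay":0,"az":0},{"dx":0,"dy":0,"dz":4,"ax":0,"ay":0,"az":0},{"dx":0,"dy":0,"dz":3,"ax":0,"ay":0,"az":0},{"dx":0,"dy":0,"dz":1,"ax":0,"ay":0,"az":0},{"dx":0,"dy":0,"dz":0,"ax":0,"ay":0,"az":0}]' ; echo; python3 -c "
from h import *
go([.4645,-.2345,.2295])"
```

```text
time: 10.97
tool_pos: [0.4647, -0.2343, 0.2303]
tcp_rot: [-3.058, -0.714, 0.003]
wrist_force: [-7.3, 3.6, 15.4]
width: 0.221
grip_force: 30.8

t 10.97 pos [ 0.4647 -0.2343  0.2303] psi 26.3 tilt [-0.0019  0.001  -1.    ] q6 0.6 w 0.221 grip 30.8 F [-7.3  3.6 15.4]
d mm [-0.2  0.1  0.8]
```

```bash
python3 -m jog '[{"dx":0,"dy":0,"dz":-1,"ax":0,"ay":0,"az":0},{"dx":0,"dy":0,"dz":0,"ax":0,"ay":0,"az":0},{"dx":0,"dy":0,"dz":0,"ax":0,"ay":0,"az":0},{"dx":0,"dy":0,"dz":0,"ax":0,"ay":0,"az":0},{"dx":0,"dy":0,"dz":-10,"ax":0,"ay":0,"az":0},{"dx":0,"dy":0,"dz":-20,"ax":0,"ay":0,"az":0},{"dx":0,"dy":0,"dz":-30,"ax":0,"ay":0,"az":0},{"dx":4,"dy":-8,"dz":-30,"ax":0,"ay":0,"az":0},{"dx":10,"dy":-20,"dz":0,"ax":0,"ay":0,"az":0},{"dx":16,"dy":-32,"dz":0,"ax":0,"ay":0,"az":0},{"dx":16,"dy":-32,"dz":0,"ax":0,"ay":0,"az":0},{"dx":16,"dy":-32,"dz":0,"ax":0,"ay":0,"az":0},{"dx":16,"dy":-32,"dz":0,"ax":0,"ay":0,"az":0}]' 0.65; echo; python3 -m jog '[{"dx":16,"dy":-32,"dz":0,"ax":0,"ay":0,"az":0},{"dx":16,"dy":-32,"dz":0,"ax":0,"ay":0,"az":0},{"dx":16,"dy":-32,"dz":0,"ax":0,"ay":0,"az":0},{"dx":16,"dy":-32,"dz":0,"ax":0,"ay":0,"az":0},{"dx":16,"dy":-32,"dz":0,"ax":0,"ay":0,"az":0},{"dx":16,"dy":-32,"dz":0,"ax":0,"ay":0,"az":0},{"dx":16,"dy":-32,"dz":0,"ax":0,"ay":0,"az":0},{"dx":12,"dy":-27,"dz":0,"ax":0,"ay":0,"az":0},{"dx":6,"dy":-14,"dz":0,"ax":0,"ay":0,"az":0},{"dx":0,"dy":0,"dz":0,"ax":0,"ay":0,"az":0},{"dx":0,"dy":0,"dz":0,"ax":0,"ay":0,"az":0}]' ; echo
cat >> h.py <<'E'
def rim(cam,guess,z,n,r=22,k=4,thr=None):
    """hull of the bright wood (rim) of an open box, on its rim plane"""
    b=cv2.GaussianBlur(cv2.resize(cam.img,None,fx=k,fy=k,interpolation=cv2.INTER_CUBIC),(0,0),2)
    m=mask(cam.img,False,k); u,v=np.round(np.array(guess)*k).astype(int); R=r*k; w=np.zeros_like(m)
    w[v-R:v+R,u-R:u+R]=m[v-R:v+R,u-R:u+R]; V=b[...,0]
    t=thr or cv2.threshold(V[w>0].reshape(-1,1),0,255,cv2.THRESH_OTSU)[0]
    w=((w>0)&(V>t)).astype(np.uint8); w=cv2.morphologyEx(w,cv2.MORPH_OPEN,np.ones((5,5),np.uint8))
    cs,_=cv2.findContours(w,cv2.RETR_EXTERNAL,cv2.CHAIN_APPROX_NONE); c=max(cs,key=cv2.contourArea)
    h=cv2.convexHull(c)[:,0]; return t,describe(cam.ray((h+.5)/k-.5,z),n)
E
python3 - <<'E'
from h import *
go([.4638,.2378,.231])
T=Cam("top");S=Cam("scene")
print("sqbox",rim(T,(179,145),.055,4),rim(S,(320,190),.055,4))
print("roundlid",describe(outline(T,[344,211],.0485),0),describe(outline(S,[175,230],.0485),0))
cv2.imwrite("pics/d1.png",np.hstack([T.crop((344,211),n=390,h=28),S.crop((175,230),n=390,h=28)]))
E
```

```text
time: 12.05
tool_pos: [0.4654, -0.0586, 0.3205]
tcp_rot: [3.059, 0.713, 0.002]
wrist_force: [0.3, 0.2, 1.1]
width: 0.65
grip_force: 0.0

time: 12.97
tool_pos: [0.4647, 0.2359, 0.32]
tcp_rot: [3.058, 0.718, -0.0]
wrist_force: [-1.0, -0.8, -0.4]
width: 0.652
grip_force: 0.0

t 12.97 pos [0.4647 0.2359 0.32  ] psi 26.4 tilt [ 0.e+00 -4.e-04 -1.e+00] q6 1.53 w 0.652 grip 0.0 F [-1.  -0.8 -0.4]
d mm [ 0.  -2.2 89. ] 
sqbox (64.0, (array([0.6116, 0.1382]), np.float64(69.6), np.float64(-1.5))) (69.0, (array([0.6123, 0.1394]), np.float64(70.2), np.float64(-1.3)))
roundlid (array([ 0.4635, -0.2339]), np.float64(83.1), 0) (array([ 0.4628, -0.2335]), np.float64(84.2), 0)
```

View pics/d1.png

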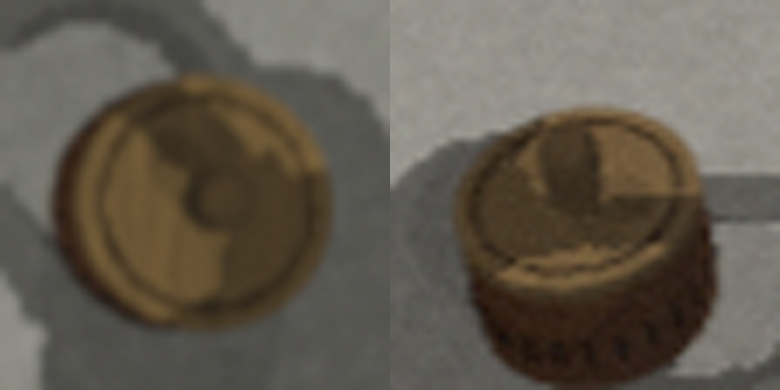

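The round lid is seated flush on the round box in both crops. Next I grasp the square lid.

```bash
python3 -m jog '[{"dx":0,"dy":-2,"dz":20,"ax":0,"ay":0,"az":0},{"dx":0,"dy":0,"dz":25,"ax":0,"ay":0,"az":0},{"dx":0,"dy":0,"dz":22,"ax":0,"ay":0,"az":0},{"dx":0,"dy":0,"dz":14,"ax":0,"ay":0,"az":0},{"dx":0,"dy":0,"dz":8,"ax":0,"ay":0,"az":0},{"dx":0,"dy":0,"dz":0,"ax":0,"ay":0,"az":0},{"dx":0,"dy":0,"dz":0,"ax":0,"ay":0,"az":0}]' 0.65 ; echo;  python3 -m jog '[{"dx":0,"dy":0,"dz":0,"ax":0,"ay":0,"az":0},{"dx":0,"dy":0,"dz":0,"ax":0,"ay":0,"az":0},{"dx":0,"dy":0,"dz":0,"ax":0,"ay":0,"az":0},{"dx":0,"dy":0,"dz":0,"ax":0,"ay":0,"az":0},{"dx":0,"dy":0,"dz":0,"ax":0,"ay":0,"az":0},{"dx":0,"dy":0,"dz":0,"ax":0,"ay":0,"az":0},{"dx":0,"dy":0,"dz":0,"ax":0,"ay":0,"az":0},{"dx":0,"dy":0,"dz":0,"ax":0,"ay":0,"az":0}]' 0 30; echo;python3 - <<'E'
from h import *
go([.6118,.1387,.325])
E
```

```text
time: 13.65
tool_pos: [0.4643, 0.2363, 0.2308]
tcp_rot: [3.06, 0.712, -0.001]
wrist_force: [0.3, -1.1, 0.3]
width: 0.646
grip_force: 0.0

time: 14.32
tool_pos: [0.4647, 0.2373, 0.2319]
tcp_rot: [-3.059, -0.715, -0.004]
wrist_force: [-0.1, -1.5, 6.5]
width: 0.218
grip_force: 29.4

t 14.32 pos [0.4647 0.2373 0.2319] psi 26.3 tilt [ 2.2e-03  8.0e-04 -1.0e+00] q6 1.54 w 0.218 grip 29.4 F [-0.1 -1.5  6.5]
d mm [ 88.4 153.6 -92.8]
```

```bash
python3 -m jog '[{"dx":0,"dy":0,"dz":-8,"ax":0,"ay":0,"az":0},{"dx":0,"dy":0,"dz":-16,"ax":0,"ay":0,"az":0},{"dx":0,"dy":0,"dz":-22,"ax":0,"ay":0,"az":4},{"dx":0,"dy":0,"dz":-22,"ax":0,"ay":0,"az":5},{"dx":0,"dy":0,"dz":-17,"ax":0,"ay":0,"az":5},{"dx":0,"dy":0,"dz":0,"ax":0,"ay":0,"az":4.3},{"dx":10,"dy":9,"dz":0,"ax":0,"ay":0,"az":0},{"dx":20,"dy":18,"dz":0,"ax":0,"ay":0,"az":0},{"dx":24,"dy":21.5,"dz":0,"ax":0,"ay":0,"az":0},{"dx":24,"dy":21.5,"dz":0,"ax":0,"ay":0,"az":0},{"dx":24,"dy":21.5,"dz":0,"ax":0,"ay":0,"az":0},{"dx":18,"dy":16,"dz":0,"ax":0,"ay":0,"az":0},{"dx":12,"dy":11,"dz":0,"ax":0,"ay":0,"az":0},{"dx":0,"dy":0,"dz":15,"ax":0,"ay":0,"az":0},{"dx":0,"dy":0,"dz":10,"ax":0,"ay":0,"az":0},{"dx":0,"dy":0,"dz":0,"ax":0,"ay":0,"az":0},{"dx":0,"dy":0,"dz":0,"ax":0,"ay":0,"az":0},{"dx":0,"dy":0,"dz":0,"ax":0,"ay":0,"az":0}]' ; echo
python3 - <<'E'
from h import *
go([.6125,.1382,.2405],8)
T=Cam("top");S=Cam("scene")
print("hexbox",rim(T,(134,209),.040,6),rim(S,(300,150),.040,6))
print("sqlid from scene",describe(outline(S,(320,160),.292-.0255-.1855+.0615-.035),4))
cv2.imwrite("pics/e1.png",np.vstack([np.hstack([T.crop((134,209),n=300,h=28),S.crop((300,150),n=300,h=28)]),np.hstack([T.crop((179,140),n=300,h=28),S.crop((320,175),n=300,h=28)])]))
E
```

```text
time: 15.82
tool_pos: [0.6106, 0.1384, 0.2904]
tcp_rot: [3.134, 0.221, -0.002]
wrist_force: [0.4, -0.0, 0.1]
width: 0.217
grip_force: 29.3

t 15.82 pos [0.6106 0.1384 0.2904] psi 8.1 tilt [-1.2e-03 -1.0e-04 -1.0e+00] q6 1.61 w 0.217 grip 29.3 F [ 0.4 -0.   0.1]
d mm [ 1.9  0.5 49.9] az 0.1
hexbox (29.0, (array([0.4627, 0.2599]), np.float64(71.8), np.float64(-1.8))) (79.0, (array([0.4632, 0.2385]), np.float64(74.6), np.float64(24.8)))
sqlid from scene (array([0.6099, 0.1389]), np.float64(73.6), np.float64(3.7))
```

View pics/e1.png

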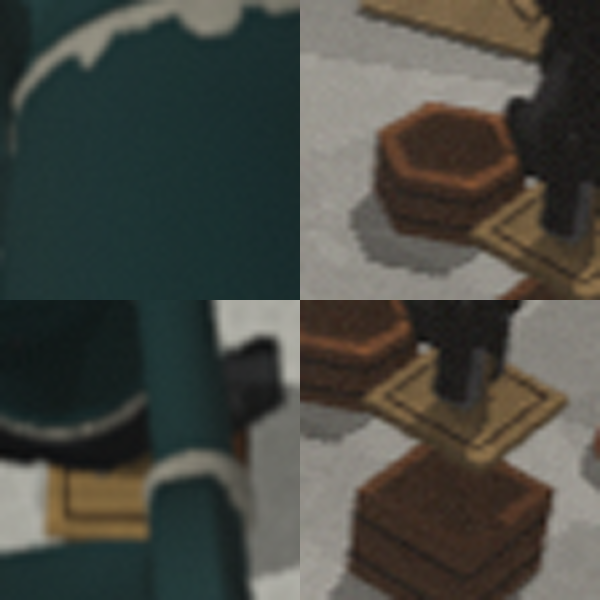

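The square lid hangs above the square box with roughly matching edges. In the lower-right crop its corners are at (370,397), (485,462) and (565,400). The scene view shows the hex box open, but the arm hides it from the top camera. I'll check the lid's yaw from its fitted edges.

Run:
```python
from h import *
S=Cam("scene"); go([.6125,.1382,.2405],8)
m=mask(S.img)[600:840,1160:1440]  # 4x, covers lid
n,l,st,ce=cv2.connectedComponentsWithStats(m); i=1+np.argmax(st[1:,4]); print(st[i])
ys,xs=np.where(l==i)
H=cv2.convexHull(np.c_[xs,ys].astype(np.int32))
q=cv2.approxPolyDP(H,14,True)[:,0]
P=(q+[1160.5,600.5])/4-.5; W=S.ray(P,.108)
print(np.round(P,1).tolist(),np.round(W,4).tolist())
d=np.roll(W,-1,0)-W; print(np.round(np.hypot(*d.T)*1000,1), np.round((np.degrees(np.arctan2(d[:,1],d[:,0]))+45)%90-45,1))
```

```text
t 15.97 pos [0.6111 0.1385 0.2916] psi 8.0 tilt [ 1.2e-03  2.0e-04 -1.0e+00] q6 1.61 w 0.222 grip 29.3 F [0.6 1.4 0.1]
d mm [ 1.2  0.5 51.1] az 0.0
[  56   24  151   93 6535]
[[341.1, 165.1], [325.1, 178.6], [303.6, 166.6], [316.9, 155.6]] [[0.6432, 0.1761], [0.6453, 0.1031], [0.577, 0.1045], [0.5731, 0.1663]]
[73.  68.3 61.9 70.8] [ 1.6 -1.2  3.5  7.9]
```

```bash
python3 -m jog '[{"dx":1,"dy":0.5,"dz":12,"ax":0,"ay":0,"az":0},{"dx":0,"dy":0,"dz":14,"ax":0,"ay":0,"az":0},{"dx":0,"dy":0,"dz":10,"ax":0,"ay":0,"az":0},{"dx":0,"dy":0,"dz":6,"ax":0,"ay":0,"az":0},{"dx":0,"dy":0,"dz":4,"ax":0,"ay":0,"az":0},{"dx":0,"dy":0,"dz":3,"ax":0,"ay":0,"az":0},{"dx":0,"dy":0,"dz":2,"ax":0,"ay":0,"az":0},{"dx":0,"dy":0,"dz":1,"ax":0,"ay":0,"az":0},{"dx":0,"dy":0,"dz":0,"ax":0,"ay":0,"az":0}]' ; echo; python3 -c "
from h import *
go([.6125,.1382,.2409],8)"
```

```text
time: 16.72
tool_pos: [0.6124, 0.1378, 0.2418]
tcp_rot: [-3.134, -0.219, 0.001]
wrist_force: [-8.5, -1.1, 16.4]
width: 0.221
grip_force: 30.7

t 16.72 pos [0.6124 0.1378 0.2418] psi 8.0 tilt [-3.e-04  0.e+00 -1.e+00] q6 1.61 w 0.221 grip 30.7 F [-8.5 -1.1 16.4]
d mm [ 0.1 -0.4  0.9] az 0.0
```

```bash
python3 -m jog '[{"dx":0,"dy":0,"dz":-1,"ax":0,"ay":0,"az":0},{"dx":0,"dy":0,"dz":0,"ax":0,"ay":0,"az":0},{"dx":0,"dy":0,"dz":0,"ax":0,"ay":0,"az":0},{"dx":0,"dy":0,"dz":0,"ax":0,"ay":0,"az":0},{"dx":0,"dy":0,"dz":-10,"ax":0,"ay":0,"az":0},{"dx":0,"dy":0,"dz":-20,"ax":0,"ay":0,"az":0},{"dx":0,"dy":0,"dz":-30,"ax":0,"ay":0,"az":0},{"dx":0,"dy":9,"dz":-20,"ax":0,"ay":0,"az":0},{"dx":-2,"dy":22,"dz":0,"ax":0,"ay":0,"az":0},{"dx":-3,"dy":34,"dz":0,"ax":0,"ay":0,"az":0},{"dx":-3,"dy":36,"dz":0,"ax":0,"ay":0,"az":0},{"dx":-3,"dy":36,"dz":0,"ax":0,"ay":0,"az":0},{"dx":-3,"dy":36,"dz":0,"ax":0,"ay":0,"az":0},{"dx":-3,"dy":36,"dz":5,"ax":0,"ay":0,"az":0},{"dx":-3,"dy":31,"dz":10,"ax":0,"ay":0,"az":0},{"dx":-2,"dy":18,"dz":15,"ax":0,"ay":0,"az":0},{"dx":0,"dy":7,"dz":15,"ax":0,"ay":0,"az":0},{"dx":0,"dy":0,"dz":0,"ax":0,"ay":0,"az":0},{"dx":0,"dy":0,"dz":0,"ax":0,"ay":0,"az":0},{"dx":0,"dy":0,"dz":0,"ax":0,"ay":0,"az":0}]' 0.65; echo;  python3 - <<'E'
from h import *
go([.627,-.1275,.195])
T=Cam("top");S=Cam("scene")
print("hexbox",rim(T,(134,209),.040,6),rim(S,(300,150),.040,6))
print("sqlid",describe(outline(T,(179,142),.0585),4),describe(outline(S,(320,183),.0585),4))
print("hexlid",describe(outline(S,(258,250),.0135,True,r=24),6))
cv2.imwrite("pics/f1.png",np.vstack([np.hstack([T.crop((134,209),n=300,h=28),S.crop((300,150),n=300,h=28)]),np.hstack([T.crop((179,142),n=300,h=28),S.crop((320,183),n=300,h=28)])]))
E
```

```text
time: 18.38
tool_pos: [0.6275, -0.1266, 0.2748]
tcp_rot: [-3.133, -0.22, 0.0]
wrist_force: [0.0, 0.1, -0.4]
width: 0.652
grip_force: 0.0

t 18.38 pos [ 0.6275 -0.1266  0.2748] psi 8.0 tilt [-3.e-04  7.e-04 -1.e+00] q6 1.19 w 0.652 grip 0.0 F [ 0.   0.1 -0.4]
d mm [-0.6  0.9 79.8] 
hexbox (91.0, (array([0.4645, 0.2375]), np.float64(76.3), np.float64(26.4))) (87.0, (array([0.4643, 0.2396]), np.float64(76.7), np.float64(26.2)))
sqlid (array([0.611 , 0.1368]), np.float64(72.0), np.float64(-0.7)) (array([0.6118, 0.1392]), np.float64(74.4), np.float64(-1.9))
hexlid (array([ 0.6232, -0.1229]), np.float64(92.4), np.float64(28.1))
```

View pics/f1.png

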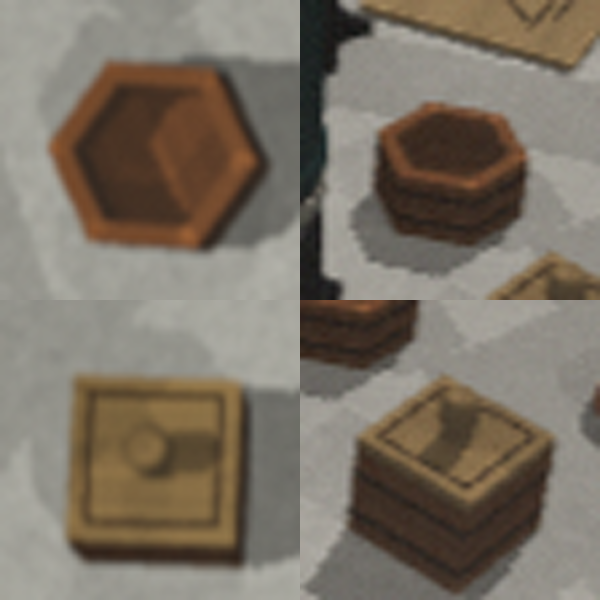

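The square lid is seated flush and in line (-0.7° and -1.9° against the box's -1.4°). The hex box is open at (0.4644, 0.2385) with yaw 26.3° (mod 60). Now I grasp the hex lid.

```bash
python3 -m jog '[{"dx":-0.5,"dy":1,"dz":20,"ax":0,"ay":0,"az":0},{"dx":0,"dy":0,"dz":25,"ax":0,"ay":0,"az":0},{"dx":0,"dy":0,"dz":18,"ax":0,"ay":0,"az":0},{"dx":0,"dy":0,"dz":11,"ax":0,"ay":0,"az":0},{"dx":0,"dy":0,"dz":6,"ax":0,"ay":0,"az":0},{"dx":0,"dy":0,"dz":0,"ax":0,"ay":0,"az":0},{"dx":0,"dy":0,"dz":0,"ax":0,"ay":0,"az":0}]' 0.65 ; echo;  python3 -m jog '[{"dx":0,"dy":0,"dz":0,"ax":0,"ay":0,"az":0},{"dx":0,"dy":0,"dz":0,"ax":0,"ay":0,"az":0},{"dx":0,"dy":0,"dz":0,"ax":0,"ay":0,"az":0},{"dx":0,"dy":0,"dz":0,"ax":0,"ay":0,"az":0},{"dx":0,"dy":0,"dz":0,"ax":0,"ay":0,"az":0},{"dx":0,"dy":0,"dz":0,"ax":0,"ay":0,"az":0},{"dx":0,"dy":0,"dz":0,"ax":0,"ay":0,"az":0},{"dx":0,"dy":0,"dz":0,"ax":0,"ay":0,"az":0}]' 0 30; echo;python3 - <<'E'
from h import *
go([.465,.2385,.325])
E
```

```text
time: 19.07
tool_pos: [0.6275, -0.1286, 0.1955]
tcp_rot: [3.134, 0.22, 0.002]
wrist_force: [0.1, 0.3, 0.3]
width: 0.647
grip_force: 0.0

time: 19.73
tool_pos: [0.6276, -0.1291, 0.1961]
tcp_rot: [3.133, 0.219, 0.003]
wrist_force: [-1.3, 0.8, 5.8]
width: 0.223
grip_force: 29.5

t 19.73 pos [ 0.6276 -0.1291  0.1961] psi 8.0 tilt [ 2.2e-03 -5.0e-04 -1.0e+00] q6 1.19 w 0.223 grip 29.5 F [-1.3  0.8  5.8]
d mm [-109.8 -386.5 -129.4]
```

```bash
python3 -m jog '[{"dx":0,"dy":0,"dz":-10,"ax":0,"ay":0,"az":0},{"dx":0,"dy":0,"dz":-22,"ax":0,"ay":0,"az":0},{"dx":0,"dy":0,"dz":-34,"ax":0,"ay":0,"az":4},{"dx":0,"dy":0,"dz":-36,"ax":0,"ay":0,"az":4},{"dx":0,"dy":0,"dz":-26,"ax":0,"ay":0,"az":3.5},{"dx":-5,"dy":-9,"dz":-10,"ax":0,"ay":0,"az":0},{"dx":-11,"dy":-22,"dz":0,"ax":0,"ay":0,"az":0},{"dx":-17,"dy":-33,"dz":0,"ax":0,"ay":0,"az":0},{"dx":-17,"dy":-33,"dz":0,"ax":0,"ay":0,"az":0},{"dx":-17,"dy":-33,"dz":0,"ax":0,"ay":0,"az":0},{"dx":-17,"dy":-33,"dz":0,"ax":0,"ay":0,"az":0},{"dx":-17,"dy":-33,"dz":0,"ax":0,"ay":0,"az":0},{"dx":-17,"dy":-33,"dz":0,"ax":0,"ay":0,"az":0},{"dx":-17,"dy":-33,"dz":0,"ax":0,"ay":0,"az":0},{"dx":-17,"dy":-33,"dz":0,"ax":0,"ay":0,"az":0},{"dx":-14,"dy":-27,"dz":0,"ax":0,"ay":0,"az":0},{"dx":-11,"dy":-21,"dz":0,"ax":0,"ay":0,"az":0},{"dx":-5,"dy":-10,"dz":0,"ax":0,"ay":0,"az":0},{"dx":-2,"dy":-4,"dz":0,"ax":0,"ay":0,"az":0}]' ; echo; python3 -m jog '[{"dx":0,"dy":0,"dz":20,"ax":0,"ay":0,"az":0},{"dx":0,"dy":0,"dz":25,"ax":0,"ay":0,"az":0},{"dx":0,"dy":0,"dz":12,"ax":0,"ay":0,"az":0},{"dx":0,"dy":0,"dz":0,"ax":0,"ay":0,"az":0},{"dx":0,"dy":0,"dz":0,"ax":0,"ay":0,"az":0},{"dx":0,"dy":0,"dz":0,"ax":0,"ay":0,"az":0}]'; echo
python3 - <<'E'
from h import *
go([.465,.2385,.226],-3.5)
T=Cam("top");S=Cam("scene")
cv2.imwrite("pics/i1.png",np.hstack([T.crop((134,205),n=390,h=32),S.crop((300,142),n=390,h=32)]))
E
```

```text
time: 21.32
tool_pos: [0.4634, 0.2401, 0.3316]
tcp_rot: [3.14, -0.09, -0.003]
wrist_force: [-0.5, 0.3, -0.7]
width: 0.22
grip_force: 29.4

time: 21.82
tool_pos: [0.4658, 0.2384, 0.2764]
tcp_rot: [-3.14, 0.097, -0.001]
wrist_force: [-1.1, -0.5, -0.3]
width: 0.22
grip_force: 29.4

t 21.82 pos [0.4658 0.2384 0.2764] psi -3.6 tilt [ 8.e-04  3.e-04 -1.e+00] q6 2.06 w 0.22 grip 29.4 F [-1.1 -0.5 -0.3]
d mm [-0.9 -0.  50.4] az -0.1
```

View pics/i1.png

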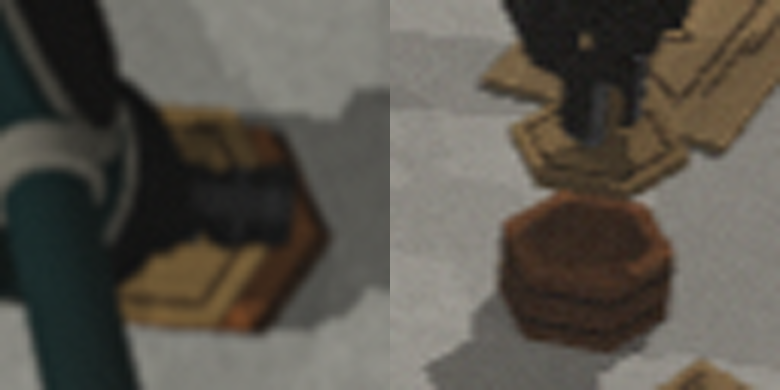

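The hex lid hangs about 50 mm above the hex box with matching edges, so I lower it.

```bash
python3 -m jog '[{"dx":-1,"dy":0,"dz":12,"ax":0,"ay":0,"az":0},{"dx":0,"dy":0,"dz":14,"ax":0,"ay":0,"az":0},{"dx":0,"dy":0,"dz":10,"ax":0,"ay":0,"az":0},{"dx":0,"dy":0,"dz":6,"ax":0,"ay":0,"az":0},{"dx":0,"dy":0,"dz":4,"ax":0,"ay":0,"az":0},{"dx":0,"dy":0,"dz":3,"ax":0,"ay":0,"az":0},{"dx":0,"dy":0,"dz":1.5,"ax":0,"ay":0,"az":0},{"dx":0,"dy":0,"dz":1,"ax":0,"ay":0,"az":0},{"dx":0,"dy":0,"dz":0,"ax":0,"ay":0,"az":0}]' ; echo; python3 -c "
from h import *
go([.465,.2385,.226],-3.5)"
```

```text
time: 22.67
tool_pos: [0.4641, 0.2388, 0.226]
tcp_rot: [3.139, -0.096, -0.002]
wrist_force: [-6.0, -3.2, 12.4]
width: 0.218
grip_force: 30.6

t 22.67 pos [0.4641 0.2388 0.226 ] psi -3.5 tilt [-1.3e-03 -6.0e-04 -1.0e+00] q6 2.06 w 0.218 grip 30.6 F [-6.  -3.2 12.4]
d mm [0.9 0.3 0. ] az -0.0
```

```bash
python3 -m jog '[{"dx":0,"dy":0,"dz":-1,"ax":0,"ay":0,"az":0},{"dx":0,"dy":0,"dz":0,"ax":0,"ay":0,"az":0},{"dx":0,"dy":0,"dz":0,"ax":0,"ay":0,"az":0},{"dx":0,"dy":0,"dz":0,"ax":0,"ay":0,"az":0},{"dx":0,"dy":0,"dz":-10,"ax":0,"ay":0,"az":0},{"dx":0,"dy":0,"dz":-20,"ax":0,"ay":0,"az":0},{"dx":0,"dy":0,"dz":-30,"ax":0,"ay":0,"az":0},{"dx":0,"dy":0,"dz":-30,"ax":0,"ay":0,"az":0},{"dx":0,"dy":15,"dz":-20,"ax":0,"ay":0,"az":0},{"dx":0,"dy":30,"dz":-10,"ax":0,"ay":0,"az":0},{"dx":0,"dy":36,"dz":0,"ax":0,"ay":0,"az":0},{"dx":0,"dy":36,"dz":0,"ax":0,"ay":0,"az":0},{"dx":0,"dy":36,"dz":0,"ax":0,"ay":0,"az":0},{"dx":0,"dy":36,"dz":0,"ax":0,"ay":0,"az":0},{"dx":0,"dy":36,"dz":0,"ax":0,"ay":0,"az":0},{"dx":0,"dy":30,"dz":0,"ax":0,"ay":0,"az":0},{"dx":0,"dy":15,"dz":0,"ax":0,"ay":0,"az":0},{"dx":0,"dy":0,"dz":0,"ax":0,"ay":0,"az":0},{"dx":0,"dy":0,"dz":0,"ax":0,"ay":0,"az":0}]' 0.65; echo;  python3 - <<'E'
from h import *
T=Cam("top");S=Cam("scene")
print("hexlid",describe(outline(T,(134,209),.0435),6),describe(outline(S,(300,150),.0435,r=19),6))
print("sqlid",describe(outline(T,(179,142),.0585),4)); print("round",describe(outline(T,[344,211],.0485),0))
a=cv2.resize(T.img[80:260,80:400,::-1],(533,300),interpolation=cv2.INTER_CUBIC)
cv2.imwrite("pics/j1.png",np.vstack([np.hstack([a,T.crop((134,209),n=267,h=28)[:267]] if False else [a]),np.hstack([T.crop((134,209),n=267,h=28),S.crop((300,150),n=266,h=28)])]))
E
```

```text
time: 24.25
tool_pos: [0.4476, -0.0313, 0.3457]
tcp_rot: [-3.14, 0.1, -0.001]
wrist_force: [-0.7, 0.9, 0.1]
width: 0.651
grip_force: 0.0

hexlid (array([0.4634, 0.2376]), np.float64(77.4), np.float64(27.6)) (array([0.4615, 0.2416]), np.float64(80.0), np.float64(23.3))
sqlid (array([0.6112, 0.137 ]), np.float64(72.0), np.float64(-0.8))
round (array([ 0.4633, -0.2337]), np.float64(83.2), 0)Traceback (most recent call last):
  File "<stdin>", line 6, in <module>
    return _nx.concatenate(arrs, 1, dtype=dtype, casting=casting)
           ~~~~~~~~~~~~~~~^^^^^^^^^^^^^^^^^^^^^^^^^^^^^^^^^^^^^^^
ValueError: all the input array dimensions except for the concatenation axis must match exactly, but along dimension 0, the array at index 0 has size 267 and the array at index 1 has size 266
```

Run:
```python
from h import *
T=Cam("top");S=Cam("scene")
a=cv2.resize(T.img[80:260,80:400,::-1],(534,300),interpolation=cv2.INTER_CUBIC)
cv2.imwrite("pics/j1.png",np.vstack([a,np.hstack([T.crop((134,209),n=267,h=28),S.crop((300,150),n=267,h=28)])]))
```

```text
(no output)
```

View pics/j1.png

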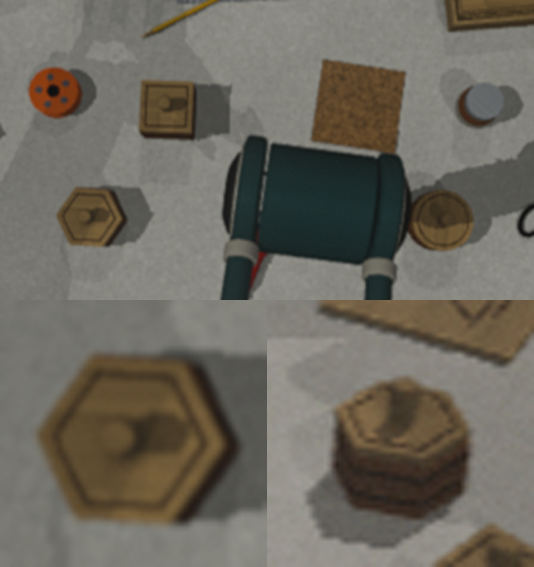

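All three lids are seated flush: the hex lid at (90,215), the square at (168,108) and the round at (441,220). The mat is bare, and the spool and jar are untouched.

```bash
python3 -c "
from workcell import bot
print(bot.finish_job())"
```

```text
the job is handed in; nothing more can be done
None
```

I put all three lids back on their own boxes, seated and within about 1–2° of in line by the cameras, and handed the job in at about 24 s of robot time; the judge's result was not shown to me.

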